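Start up the pastry warmer

ROBOT

A 6-joint arm with a two-finger parallel gripper is mounted at the origin on the work surface. World frame = base frame: x ahead of the robot, y to its left, z up, the work surface at z = 0. Lengths are in m, angles in rad, forces in N, time in s.
With the tool pointing down it reaches from about 0.375 to 0.9 m from the base axis. Payload 3.1 kg.
Tool frame: the origin (TCP) lies at the very end of the fingers, on their centre line; the grasp point (between the pads) lies 19 mm behind it; z points along the fingers, y is the line along which they close (so a half turn about z gives the same grasp; the last joint's range is limited). The gripper opens to 85 mm and grips with 20 to 120 N. Pads are 22 mm wide; open, the fingers measure 114 mm over their backs; the gripper's body (76 mm by 85 mm) begins 54 mm behind the grasp point. The pads swing forward as they close: fully open they stand 13 mm farther back than shut.
Start: joints at [1.121, 0.527, 1.433, -0, 1.181, -0.178], TCP at [0.168, 0.602, 0.231] pointing down, gripper open.
Joint ranges: [-3.08, 3.08], [-0.75, 2.2], [0.22, 2.44], [-1.43, 4.57], [0, 2.65], [-2.85, 2.85]. Speed limits (rad/s): [2.79, 2.79, 3.14, 3.14, 3.14, 3.14].

INTERFACE

Orientations are given as a unit quaternion [x, y, z, w].
In Python, from station import manip, vision gives the robot as it stands.
- The arm moves only by the tool drive_tool, never from a script. Its argument "deltas" is a list that holds one entry, the list of rows, each a list of 4 numbers: the shift along the tool's x, y, z in mm, then the turn about the tool's z in rad. A call has 1 to 5 rows; each row is the pose to reach, as a shift and turn from the pose commanded when the call began, along the tool's axes at that moment; what a row does not reach only later rows make up. A row lasts 1/12 s, in which the tool goes at most 41.7 mm and 7.16 degrees, less where a joint would pass 70% of its speed; a pose out of reach is approached as far as the arm can. A call with a gripper value outside its range is refused whole. "jaw" is the finger opening in mm, from 0 to 85.4, set as the call begins (left out, the last holds). The fingers move at their own pace and stop on an object; "force" is the grip in N (left out, the last holds). Time passes only in rows, so rows that repeat a pose let the fingers close. It gives the time, the measured TCP pose, the force, the opening and the grip force at its end, in the units of the state.
- manip.sense(): the state, without advancing time (a new reading comes with each control period).
- vision.snapshot(name): name is "side" or "top" or "wrist"; returns the picture (420x560x3 uint8, red, green, blue); there is no depth.
- vision.camera_model(name): a dict with "camera_matrix" (3x3 intrinsics, pixels), "rvec" (rotation vector, rad) and "tvec" (3), from world to camera coordinates, as OpenCV has them. Camera axes: x right, y down, z forward; pixel columns grow to the right and rows downward; lengths in m; the calibration is good to about 2 mm. A picture is of the moment at which its call begins: read the wrist's pose just before it. camera_model takes no time and is no camera call; for the wrist camera it gives the pose at the moment of the call.
- manip.sign_off(): hands the job in; it is judged then, once.
The state is a dict: "t": time; "q": joint angles; "qd": joint speeds; "tau": joint torques, N m; "tcp_pos": TCP position; "tool_rot": TCP orientation; "force": force on the tool from outside, world axes, zero at the start; "ft_torque": the same for the moment, N m; "finger_gap": opening from 0.0 (shut) to 1.0 (fully open); "gripper_force": force on a finger pad.
Only numpy, scipy, OpenCV 4.12 (cv2) and the standard library are available. Lean on these libraries where they do the work, as an engineer would, in place of code of your own. Each camera call takes 0.05 s, during which the arm holds its last target. There are 200 camera calls.

TASK

Start the pastry warmer: first switch on the mains by pushing down the raised end of the rocker on the small separate box, then press the round key on the control panel fully home, and last press the long bar key fully home. Leave the square key, the jar, the mug and the bun alone; nothing is to be picked up.

Things in the scene. Friction and masses are not known exactly. Their poses are not given: they have to be found in the camera images.
- mains_box: fixed black switch box, 100 (x) x 70 (y) x 32 high mm, lying on the counter to the left of the panel; origin at the centre of its underside. It carries one white rocker that tips about the box's y axis, pivot 40 mm above the counter.
- mains (a joint): angle of the rocker, rad: 0 = off (end on the box's +x side raised, the -x end down), 0.5 = on (hard stop, +x end down). It has no spring, stays where it is left, and turns against about 0.05 N m of friction. It may start up to 0.04 over.
- mains_press (a point): point to press: on the top face of the rocker's raised end (a white slab 56 x 30 x 12 mm, long along the box's x), 20 mm from the pivot and 8 mm from the end. With the rocker off it is about 51 mm above the counter, and it goes down about 10 mm as the rocker tips to on; the rocker never reaches the box's top under its end. x, y axes are those of the box (as built, off).
- panel: fixed steel control panel, 100 (x) x 230 (y) x 34 high mm; origin at the centre of its underside. On it, in a row along its y, 66 mm apart, sit three white keys in any order, each on a black plate 66 x 54 x 4 mm (top of plates 38 mm above the counter). Key tops are 52 mm above the counter when up, 44 mm when home, so they stay 6 mm proud of the plates.
- round_key (a joint): how far the round key (disc 30 mm across) is pressed, m: 0 = fully up, 0.008 = fully home (hard stop). It moves straight down, about 3 N of steady friction and no spring, so it latches: it stays where it is left. It may start up to 0.001 down.
- round_key_top (a point): centre of the top face of the round key (disc 30 mm across); moves down with the key. x, y axes are those of the panel.
- bar_key (a joint): how far the bar key (50 mm along the panel's x, 16 mm wide) is pressed, m: 0 = fully up, 0.008 = fully home (hard stop). It moves straight down, about 3 N of steady friction and no spring, so it latches: it stays where it is left. It may start up to 0.001 down.
- bar_key_top (a point): centre of the top face of the bar key (50 mm along the panel's x, 16 mm wide); moves down with the key. x, y axes are those of the panel.
- square_key (a joint): how far the square key (26 x 26 mm) is pressed, m: 0 = fully up, 0.008 = fully home (hard stop). It moves straight down, about 3 N of steady friction and no spring, so it latches: it stays where it is left. It may start up to 0.001 down.
- square_key_top (a point): centre of the top face of the square key (26 x 26 mm); moves down with the key. x, y axes are those of the panel.
- jar: loose glass jar with a steel cap, 60 mm across, 75 mm high, standing beside the panel at its -y end (right, seen from the robot); origin at the centre of its underside
- mug: loose white mug, 72 mm across, 78 mm high, with a handle, standing beside the mains box on its +y side (left, seen from the robot); origin at the centre of its underside
- bun: loose brown bun, 76 mm across, 42 mm high, in front of the panel; origin at the centre of its underside
Mind the look-alikes: they are no part of the job. Leave any pink or yellow look-alike of the mains_box alone.

How it is judged:
On the way, in this order (a step that is already met when the one before it is completed fails the run):
1. the mains rocker is on (value of joint mains above 0.42 rad), for 0.1 s.
2. the round key is home (value of joint round_key above 0.0062 m), for 0.1 s.
3. the bar key is home (value of joint bar_key above 0.0062 m), for 0.1 s.
At the end, for the whole second after the job is handed in: The rocker is over to on (more than 0.42 of 0.5 rad), the round and bar keys are home (more than 6.2 of 8 mm down), the square key is still up (less than 3 mm down), and jar, mug and bun stand within 20 mm of where they were, upright (value of joint mains above 0.42 rad and value of joint each of round_key, bar_key above 0.0062 m and value of joint square_key below 0.003 m and not (distance of jar from where it was at the start of the episode above 0.02 m or angle between jar's own z axis and vertical above 0.35 rad) and not (distance of mug from where it was at the start of the episode above 0.02 m or angle between mug's own z axis and vertical above 0.35 rad) and not (distance of bun from where it was at the start of the episode above 0.02 m or angle between bun's own z axis and vertical above 0.35 rad)); the robot touches nothing.
It fails at once if the round key is pressed before the mains is on (value of joint round_key above 0.003 m and value of joint mains below 0.4 rad).
It fails at once if the bar key is pressed before the round key is home (value of joint bar_key above 0.003 m and value of joint round_key below 0.006 m).
It fails at once if the square key is pressed (value of joint square_key above 0.003 m).
It fails at once if the jar, mug or bun is lifted, shoved more than 20 mm or tipped ((distance of jar from where it was at the start of the episode above 0.02 m or angle between jar's own z axis and vertical above 0.35 rad) or (distance of mug from where it was at the start of the episode above 0.02 m or angle between mug's own z axis and vertical above 0.35 rad) or (distance of bun from where it was at the start of the episode above 0.02 m or angle between bun's own z axis and vertical above 0.35 rad)).
It also fails if it takes over 40 s, if anything falls off the work surface, if the arm or the gripper's body presses on something with over 40 N, if the wrist force passes 120 N, or if a joint passes its speed limit or range.

## Working session

There is one attempt and no reset: what is moved stays moved. The work goes in short steps, Python scripts to look and compute and a tool call to move; the robot and the scene stay as the last step left them, time stands still between calls to the robot, and variables do not carry over. Pictures are saved under pics/ and viewed, at most 10 in all, crops included, and the job is handed in when it is done.

Besides the shell and the picture viewer there is one more tool, called by a JSON object that holds its "method" and its "body". drive_tool: Moves the arm, as the interface text tells. Its arguments: {"type":"object","properties":{"deltas":{"type":"array"},"jaw":{"type":"number"},"force":{"type":"number"}},"required":["deltas"]}

```bash
mkdir -p pics
python3 - <<'E'
from station import manip, vision
import cv2
for n in ("top","side"):
    cv2.imwrite(f"pics/{n}0.png", vision.snapshot(n)[:,:,::-1])
s=manip.sense(); print(s["t"],s["tcp_pos"],s["tool_rot"],s["finger_gap"])
E
```

```text
0.1 [0.1674866  0.60145225 0.23041136] [ 1.35493534e-01  9.90777715e-01 -9.64160014e-04 -3.02045892e-04] 1.0011828680458887
```

View pics/top0.png

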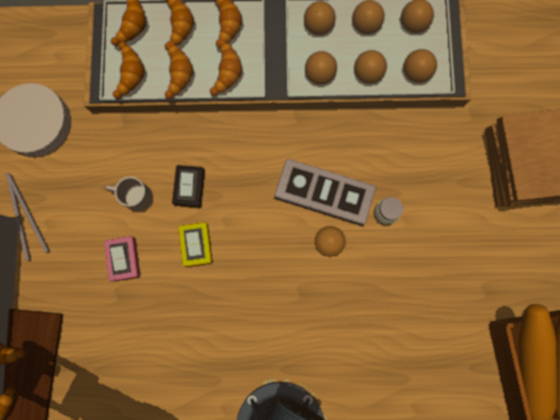

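View pics/side0.png

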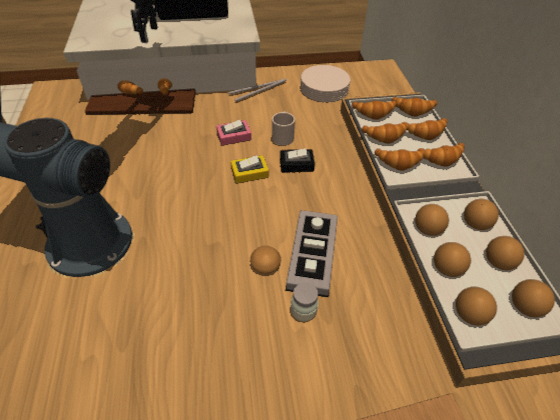

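Top view: there are three switch boxes, black (188,186), yellow (195,244) and pink (121,258). The black one beside the mug (130,192) is the mains box. On the panel, round is at (299,182), bar at (325,190) and square at (352,198). The jar is at (389,211) and the bun at (330,240). I'll confirm in an enlarged crop.

Run:
```python
import cv2, numpy as np
from station import vision
im=cv2.imread("pics/top0.png")
a=cv2.resize(im[155:225,160:245],None,fx=6,fy=6,interpolation=cv2.INTER_CUBIC)
b=cv2.resize(im[155:225,270:380],None,fx=7,fy=7,interpolation=cv2.INTER_CUBIC)[:, :770]
c=np.zeros((600,800,3),np.uint8)
a=cv2.resize(im[155:215,165:215],None,fx=5,fy=5,interpolation=cv2.INTER_CUBIC)
b=cv2.resize(im[155:225,270:380],None,fx=5,fy=5,interpolation=cv2.INTER_CUBIC)
c=np.zeros((600,800,3),np.uint8); c[:300,:250]=a; c[:350,250:]=b
s=cv2.imread("pics/side0.png")[140:180,270:325]
d=cv2.resize(s,None,fx=6,fy=6,interpolation=cv2.INTER_CUBIC); c[355:595,:330]=d
cv2.imwrite("pics/crop0.png",c)
for n in("top","side"):
    m=vision.camera_model(n); R=cv2.Rodrigues(np.array(m["rvec"]))[0]; print(n,m["camera_matrix"],(-R.T@np.ravel(m["tvec"])),R.round(3))
```

```text
top [[501.61683659   0.         272.96754736]
 [  0.         501.61683659 213.12701711]
 [  0.           0.           1.        ]] [ 0.31372062 -0.01221232  1.23185082] [[-0.011 -1.    -0.021]
 [-0.988  0.014 -0.154]
 [ 0.154  0.019 -0.988]]
side [[431.46393586   0.         281.00591694]
 [  0.         431.46393586 204.69659722]
 [  0.           0.           1.        ]] [ 0.36085261 -0.73746828  0.88016788] [[ 0.988 -0.153  0.02 ]
 [-0.1   -0.729 -0.677]
 [ 0.118  0.667 -0.736]]
```

View pics/crop0.png

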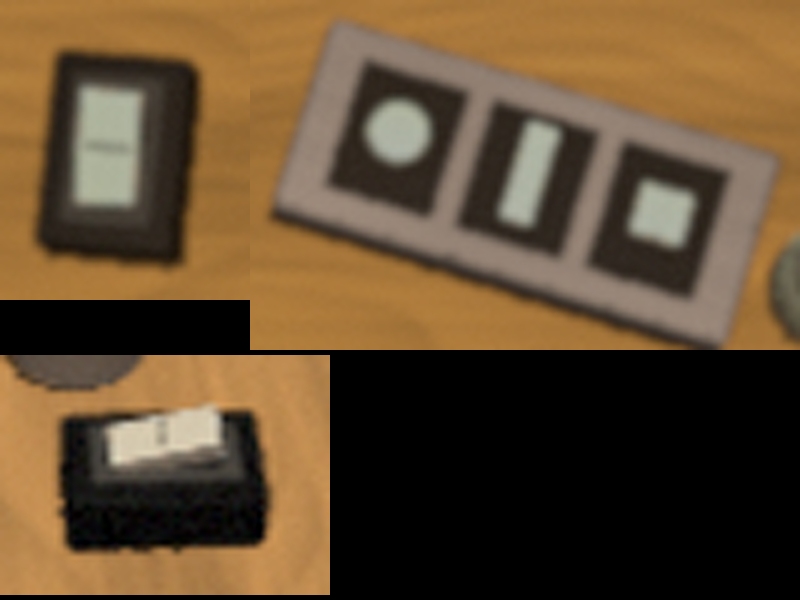

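Confirmed. The black box's rocker has its far (+x) end raised: in the side view the right end is higher. Round, bar and square are at crop (398,131), (530,175) and (662,213). Now I'll convert these to positions.

```bash
cat > h.py <<'E'
import cv2, numpy as np
from station import manip, vision
def ray(m,uv):
    K=np.array(m["camera_matrix"]);R=cv2.Rodrigues(np.array(m["rvec"]))[0]
    return -R.T@np.ravel(m["tvec"]), R.T@np.linalg.inv(K)@[*uv,1]
def at(m,uv,z):
    o,d=ray(m,uv); return (o+d*(z-o[2])/d[2]).round(4)
def proj(m,P):
    return cv2.projectPoints(np.float64(P).reshape(-1,1,3),np.array(m["rvec"]),np.array(m["tvec"]),np.array(m["camera_matrix"]),None)[0].reshape(-1,2)
E
python3 - <<'E'
from h import *
m=vision.camera_model("top"); s=vision.camera_model("side")
f=lambda x,y,ox:((x-ox+.5)/5-.5+(165 if ox==0 else 270),(y+.5)/5-.5+155)
hi=at(m,f(111.5,87.5,0),.0525); lo=at(m,f(105,207,0),.0393)
print("hi",hi,"lo",lo,np.linalg.norm(hi-lo))
k={n:at(m,f(x,y,250),.052) for n,x,y in(("round",398,131),("bar",530,175),("sq",662,213))}
print(k, np.linalg.norm(k["round"]-k["sq"]))
d=k["round"]-k["sq"]; print("panel yaw",np.arctan2(-d[0],d[1]))
d=hi-lo; print("box yaw",np.arctan2(d[1],d[0]))
print("mug",at(m,(130,190),.078),"jar",at(m,(389,209),.075),"bun",at(m,(330,240),.03))
print("side proj",proj(s,[hi,lo,k["round"],k["bar"],k["sq"]]).round(1))
# what shift to face: tool axes now
from scipy.spatial.transform import Rotation as Ro
st=manip.sense(); R=Ro.from_quat(st["tool_rot"]); print(R.as_matrix().round(3))
w=vision.camera_model("wrist"); o,_=ray(w,(280,210)); print("wrist cam in tool",R.inv().apply(o-st["tcp_pos"]))
E
```

```text
hi [0.6011 0.2178 0.0525] lo [0.5448 0.2226 0.0393] 0.05802559779959188
{'round': array([ 0.5754, -0.0533,  0.052 ]), 'bar': array([ 0.5529, -0.116 ,  0.052 ]), 'sq': array([ 0.5334, -0.1783,  0.052 ])} 0.13186735759845952
panel yaw -0.3241486313344721
box yaw -0.08505187036301382
mug [0.5537 0.3469 0.078 ] jar [ 0.5    -0.2598  0.075 ] bun [ 0.4339 -0.1251  0.03  ]
side proj [[306.3 150.4]
 [287.1 154.4]
 [317.  220.7]
 [313.3 241.1]
 [310.5 263.1]]
[[-0.963  0.268 -0.001]
 [ 0.268  0.963 -0.002]
 [ 0.    -0.002 -1.   ]]
wrist cam in tool [ 6.80040154e-02 -6.12128991e-05 -1.43010804e-01]
```

{"method": "drive_tool", "body": {"deltas": [[[-34,-17,0,0],[-68,-34,0,0],[-102,-51,5,0],[-136,-68,10,0],[-171,-85,15,0]]], "jaw": 0}}

```text
t: 0.52
tcp_pos: [0.3102, 0.4729, 0.2159]
tool_rot: [0.135, 0.991, -0.0, -0.0]
force: [0.6, -0.2, 0.2]
finger_gap: 0.3
gripper_force: 0.0
```

{"method": "drive_tool", "body": {"deltas": [[[-34,-17,0,0],[-68,-34,10,0],[-102,-51,20,0],[-136,-68,25,0],[-171,-85,35,0]]]}}

```text
t: 0.93
tcp_pos: [0.4526, 0.3451, 0.1812]
tool_rot: [0.135, 0.991, 0.0, 0.0]
force: [0.8, 0.6, -1.2]
finger_gap: 0.001
gripper_force: 0.0
```

{"method": "drive_tool", "body": {"deltas": [[[-34,-17,10,0],[-80,-40,20,0],[-125,-63,35,0],[-171,-85,50,0],[-171,-85,50,0]]]}}

```text
t: 1.35
tcp_pos: [0.5953, 0.2161, 0.1301]
tool_rot: [0.136, 0.991, -0.0, -0.0]
force: [0.7, 0.6, 0.3]
finger_gap: 0.0
gripper_force: 0.0
```

Run:
```python
from h import *
w=vision.camera_model("wrist"); st=manip.sense()
im=vision.snapshot("wrist")[:,:,::-1].copy()
cv2.imwrite("pics/w1.png",im)
print(st["t"],st["tcp_pos"],st["tool_rot"],st["finger_gap"],st["force"])
print(proj(w,[[.6011,.2178,.0525],[.5448,.2226,.0393],[.594,.2185,.051]]).round(1), proj(w,[st["tcp_pos"]]))
```

```text
1.35 [0.59529584 0.21611968 0.13007987] [ 1.36240085e-01  9.90675810e-01 -2.71021325e-04 -6.75871524e-05] 2.4077063531351658e-05 [0.72799458 0.58184995 0.28636264]
[[290.  220.2]
 [275.7 142.9]
 [288.3 210.6]] [[285.69222068 259.29912632]]
```

View pics/w1.png

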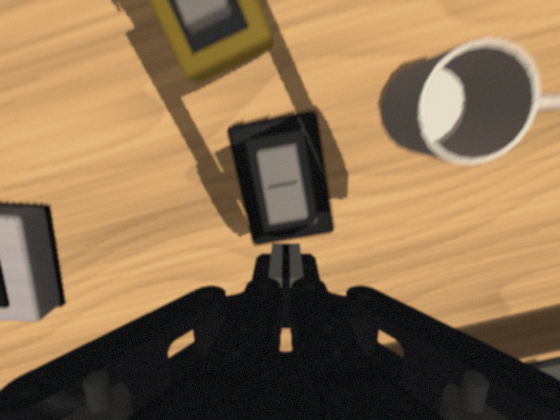

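The wrist view shows the black rocker running from (278,145) to (288,224). The predicted ends were (276,143) and (290,220), so it agrees within about 3 mm. The raised end is nearest the fingers. Next I press down.

{"method": "drive_tool", "body": {"deltas": [[[0,3,30,0],[0,3,55,0],[0,3,72,0],[0,3,76,0],[0,3,78,0]]]}}

```text
t: 1.82
tcp_pos: [0.593, 0.2215, 0.0519]
tool_rot: [0.135, 0.991, -0.001, -0.002]
force: [0.4, 0.7, -0.6]
finger_gap: -0.003
gripper_force: 0.0
```

{"method": "drive_tool", "body": {"deltas": [[[0,0,2,0],[0,0,4,0],[0,0,6,0],[0,0,8,0],[0,0,8,0]]]}}

```text
t: 2.23
tcp_pos: [0.596, 0.2218, 0.0464]
tool_rot: [0.135, 0.991, 0.001, 0.002]
force: [1.5, -0.2, 1.9]
finger_gap: 0.005
gripper_force: 1.2
```

{"method": "drive_tool", "body": {"deltas": [[[0,0,1,0],[0,0,2,0],[0,0,3,0],[0,0,3,0],[0,0,3,0]]]}}

```text
t: 2.65
tcp_pos: [0.5967, 0.2218, 0.0433]
tool_rot: [0.136, 0.991, 0.001, 0.003]
force: [4.9, -0.5, 6.0]
finger_gap: -0.001
gripper_force: 2.8
```

{"method": "drive_tool", "body": {"deltas": [[[0,0,1,0],[0,0,2,0],[0,0,3,0],[0,0,3,0],[0,0,3,0]]]}}

```text
t: 3.07
tcp_pos: [0.5971, 0.2218, 0.042]
tool_rot: [0.135, 0.991, 0.001, 0.003]
force: [4.3, -1.8, 14.3]
finger_gap: -0.001
gripper_force: 7.1
```

{"method": "drive_tool", "body": {"deltas": [[[0,0,2,0],[0,0,4,0],[0,0,4,0],[0,0,4,0]]]}}

```text
t: 3.4
tcp_pos: [0.5971, 0.2218, 0.0415]
tool_rot: [0.135, 0.991, 0.001, 0.003]
force: [-2.2, -2.8, 32.5]
finger_gap: 0.002
gripper_force: 15.5
```

{"method": "drive_tool", "body": {"deltas": [[[0,0,-20,0],[0,0,-50,0],[0,0,-80,0],[0,0,-96,0],[0,0,-96,0]]]}}

```text
t: 3.82
tcp_pos: [0.5944, 0.2222, 0.1343]
tool_rot: [0.135, 0.991, 0.001, 0.001]
force: [1.0, 0.5, -0.0]
finger_gap: -0.005
gripper_force: 0.0
```

Run:
```python
from h import *
w=vision.camera_model("wrist"); st=manip.sense()
im=vision.snapshot("wrist")[:,:,::-1]; sd=vision.snapshot("side")[:,:,::-1]
c=np.zeros((560,420*1+380,3),np.uint8)
c[:240,:330]=cv2.resize(cv2.imread("pics/side0.png")[140:180,270:325],None,fx=6,fy=6,interpolation=3)
c[250:490,:330]=cv2.resize(sd[140:180,270:325],None,fx=6,fy=6,interpolation=3)
c[:450,340:800]=cv2.resize(im[100:280,190:374],(460,450),interpolation=3)
cv2.imwrite("pics/c2.png",c)
print(st["t"],st["tcp_pos"],st["force"])
```

```text
3.8167 [0.59438466 0.22218688 0.13430709] [ 0.98313537  0.45508212 -0.02271198]
```

View pics/c2.png

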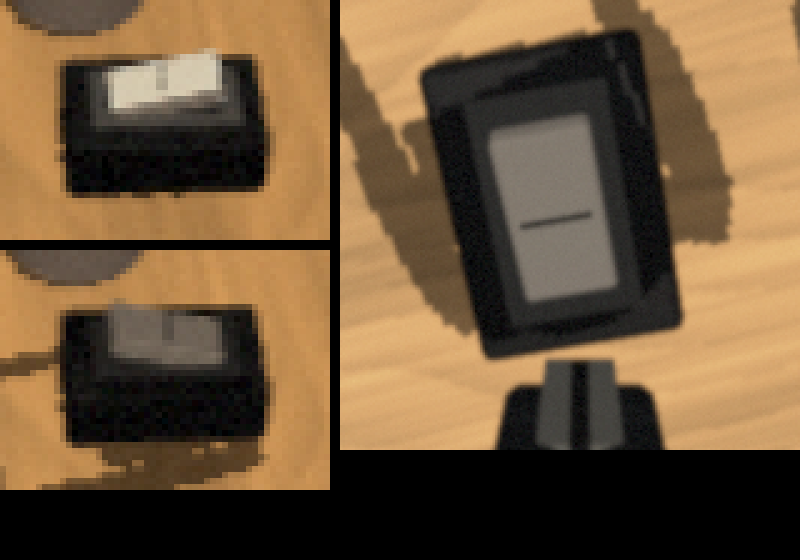

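The side crop (lower left) shows the rocker's right (+x) end now down. With 32 N at the stop, the mains is on. Next: the round key.

{"method": "drive_tool", "body": {"deltas": [[[-6,-30,0,0],[-12,-60,0,0],[-18,-90,0,0],[-24,-120,0,0],[-30,-150,0,0]]]}}

```text
t: 4.33
tcp_pos: [0.5799, 0.0682, 0.1285]
tool_rot: [0.135, 0.991, -0.0, -0.004]
force: [0.4, -0.6, 0.5]
finger_gap: -0.005
gripper_force: 0.0
```

{"method": "drive_tool", "body": {"deltas": [[[-6,-30,0,0],[-12,-60,0,0],[-18,-90,0,0],[-25,-120,0,0],[-25,-120,0,0]]]}}

```text
t: 4.75
tcp_pos: [0.573, -0.0578, 0.1288]
tool_rot: [0.138, 0.99, -0.0, -0.002]
force: [0.9, 0.6, -0.2]
finger_gap: 0.006
gripper_force: 0.0
```

Run:
```python
from h import *
w=vision.camera_model("wrist"); st=manip.sense()
cv2.imwrite("pics/w3.png",vision.snapshot("wrist")[:,:,::-1])
print(st["t"],st["tcp_pos"],st["tool_rot"])
print(proj(w,[[.5754,-.0533,.052],[.5529,-.116,.052],[.5334,-.1783,.052]]).round(1))
```

```text
4.75 [ 0.57295251 -0.05784019  0.12878409] [ 1.37916325e-01  9.90440652e-01 -4.53946057e-04 -2.48904839e-03]
[[292.7 215.8]
 [202.2 209.9]
 [113.2 207.6]]
```

View pics/w3.png

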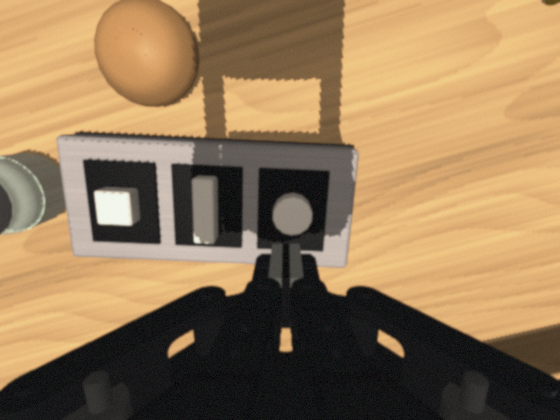

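Round key at (292,214) against a predicted (293,216). The order from the left is square (116,207), bar (204,209), round. I'll press it.

{"method": "drive_tool", "body": {"deltas": [[[-1,5,30,0],[-1,5,55,0],[-1,5,72,0],[-1,5,77,0],[-1,5,80,0]]]}}

```text
t: 5.22
tcp_pos: [0.574, -0.0467, 0.0491]
tool_rot: [0.135, 0.991, 0.001, -0.004]
force: [-2.3, 1.6, 2.8]
finger_gap: 0.004
gripper_force: 1.5
```

{"method": "drive_tool", "body": {"deltas": [[[0,0,2,0],[0,0,4,0],[0,0,6,0],[0,0,8,0],[0,0,8,0]]]}}

```text
t: 5.63
tcp_pos: [0.5775, -0.0486, 0.044]
tool_rot: [0.136, 0.991, 0.0, 0.001]
force: [-1.2, 1.6, 3.6]
finger_gap: 0.003
gripper_force: 1.3
```

{"method": "drive_tool", "body": {"deltas": [[[0,0,2,0],[0,0,4,0],[0,0,6,0],[0,0,6,0],[0,0,6,0]]]}}

```text
t: 6.05
tcp_pos: [0.5777, -0.0486, 0.0432]
tool_rot: [0.135, 0.991, -0.0, 0.001]
force: [-9.5, 3.1, 37.7]
finger_gap: -0.001
gripper_force: 18.8
```

Round key is on its stop (38 N, z about 43 mm). I'll lift and go to the bar key.

{"method": "drive_tool", "body": {"deltas": [[[0,0,-15,0],[0,0,-40,0],[1,-20,-65,0],[3,-46,-90,0],[5,-71,-93,0]]]}}

```text
t: 6.47
tcp_pos: [0.5569, -0.1179, 0.1351]
tool_rot: [0.135, 0.991, -0.002, 0.006]
force: [-0.3, -0.4, 0.3]
finger_gap: 0.002
gripper_force: 0.0
```

{"method": "drive_tool", "body": {"deltas": [[[0,0,0,0],[0,0,0,0],[0,0,0,0]]]}}

```text
t: 6.72
tcp_pos: [0.5534, -0.1159, 0.1302]
tool_rot: [0.136, 0.991, 0.0, 0.0]
force: [-0.1, 1.0, -0.2]
finger_gap: -0.006
gripper_force: 0.0
```

Run:
```python
from h import *
w=vision.camera_model("wrist"); st=manip.sense()
cv2.imwrite("pics/w4.png",vision.snapshot("wrist")[:,:,::-1])
print(st["t"],st["tcp_pos"],st["force"])
print(proj(w,[[.5754,-.0533,.044],[.5529,-.116,.052],[.5334,-.1783,.052]]).round(1))
```

```text
6.7167 [ 0.55340723 -0.11585072  0.13022833] [-0.14609772  1.02200248 -0.24516097]
[[371.6 215.5]
 [285.3 212.6]
 [197.  210.1]]
```

View pics/w4.png

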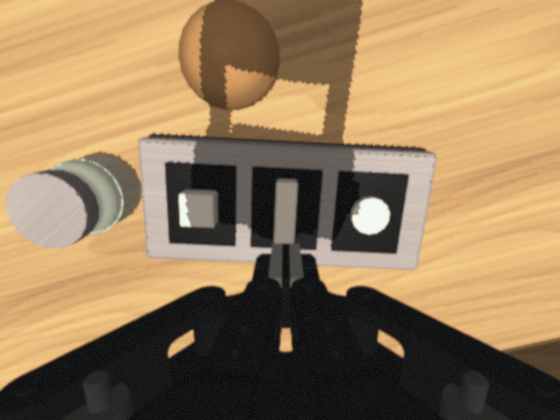

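The bar key's top at (286,211) is centred in line with the fingers, against a predicted (285,213). The round key is at (371,216). I'll press straight down.

{"method": "drive_tool", "body": {"deltas": [[[0,0,30,0],[0,0,55,0],[0,0,72,0],[0,0,77,0],[0,0,80,0]]]}}

```text
t: 7.18
tcp_pos: [0.5518, -0.1141, 0.0487]
tool_rot: [0.135, 0.991, 0.001, -0.002]
force: [-2.7, 2.2, 3.4]
finger_gap: -0.001
gripper_force: 1.5
```

{"method": "drive_tool", "body": {"deltas": [[[0,0,3,0],[0,0,6,0],[0,0,9,0],[0,0,11,0],[0,0,11,0]]]}}

```text
t: 7.6
tcp_pos: [0.5535, -0.1153, 0.0436]
tool_rot: [0.135, 0.991, -0.0, 0.001]
force: [-7.3, 3.8, 25.2]
finger_gap: -0.003
gripper_force: 12.8
```

{"method": "drive_tool", "body": {"deltas": [[[0,0,2,0],[0,0,2,0],[0,0,2,0]]]}}

```text
t: 7.85
tcp_pos: [0.5535, -0.1153, 0.0433]
tool_rot: [0.135, 0.991, -0.0, 0.001]
force: [-9.5, 4.9, 37.5]
finger_gap: -0.002
gripper_force: 18.6
```

{"method": "drive_tool", "body": {"deltas": [[[0,0,-20,0],[0,0,-50,0],[0,0,-85,0],[0,0,-120,0],[0,0,-120,0]]]}}

```text
t: 8.27
tcp_pos: [0.5587, -0.118, 0.165]
tool_rot: [0.135, 0.991, -0.002, 0.009]
force: [1.1, 0.0, -0.2]
finger_gap: 0.001
gripper_force: 0.0
```

{"method": "drive_tool", "body": {"deltas": [[[20,0,-30,0],[50,0,-50,0],[80,0,-60,0],[80,0,-60,0],[80,0,-60,0]]]}}

```text
t: 8.68
tcp_pos: [0.4759, -0.0942, 0.2186]
tool_rot: [0.136, 0.991, -0.001, 0.002]
force: [1.1, 0.0, -0.2]
finger_gap: 0.003
gripper_force: 0.0
```

Run:
```python
from h import *
st=manip.sense(); sd=vision.snapshot("side")[:,:,::-1]; print(st["t"],st["tcp_pos"],st["force"])
f=lambda a:cv2.resize(a[130:325,215:345],None,fx=3,fy=3,interpolation=3)
cv2.imwrite("pics/end.png",np.hstack([f(cv2.imread("pics/side0.png")),f(sd)]))
```

```text
8.6833 [ 0.47588045 -0.09422859  0.21855721] [ 1.10307669  0.03246684 -0.16991297]
```

View pics/end.png

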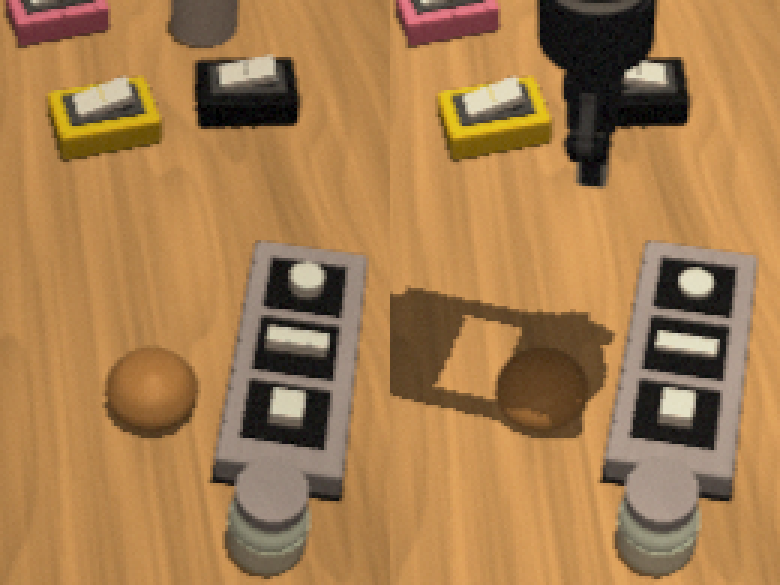

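The before/after pair shows the round key (695,282) and bar key (687,343) lower than at the start, and the square key (674,405) still up. The rocker is on, and the jar and bun have not moved.

```bash
python3 -c "
from station import manip
print(manip.sign_off())"
```

```text
the job is handed in; nothing more can be done
None
```

I switched the mains on, pressed the round key home and then the bar key home, leaving the square key, jar, mug and bun untouched; the job was handed in at about 8.7 s, and the hand-in call returned no verdict.

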